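# Snap in a depositor nozzle and tug-test it

## Robot

A 6-joint arm with a two-finger parallel gripper is mounted at the origin on the work surface. World frame = base frame: x ahead of the robot, y to its left, z up, the work surface at z = 0. Lengths are in m, angles in rad, forces in N, time in s.
With the tool pointing down it reaches from about 0.375 to 0.925 m from the base axis. Payload 5.7 kg.
Tool frame: the origin (TCP) lies between the finger pads; the fingertips stand 14 mm ahead of it and the grasp point (between the pads) lies 5 mm behind it; z points along the fingers, y is the line along which they close (so a half turn about z gives the same grasp; the last joint's range is limited). The gripper opens to 85 mm and grips with 20 to 120 N. Pads are 22 mm wide; open, the fingers measure 114 mm over their backs; the gripper's body (76 mm by 85 mm) begins 54 mm behind the grasp point. The pads swing forward as they close: fully open they stand 13 mm farther back than shut.
Start: joints at [1.15, 0.359, 1.51, -0, 1.272, -0.115], TCP at [0.181, 0.572, 0.245] pointing down, gripper open.
Joint ranges: [-2.97, 2.97], [-1.01, 2.36], [0.21, 2.38], [-0.96, 4.11], [0.2, 2.71], [-2.98, 2.98]. Speed limits (rad/s): [2.39, 2.39, 3.14, 3.14, 3.14, 3.14].

## Interface

Orientations are given as a unit quaternion [w, x, y, z].
In Python, from plant import monitor, optics, bot gives the robot as it stands.
- The arm moves only by the shell command python3 -m inch 'ROWS' [FORCE]. ROWS is JSON, a list of rows, each a list of 5 numbers: the closure, from 0 (fully open) to 1 (shut), then the shift along the world's x, y, z scaled (see below), then the turn about the world's z scaled (see below). In form: [[claw, tx, ty, tz, twist], ...]. A call has 1 to 20 rows; each row is the pose to reach, as a shift and turn from the pose commanded when the call began; what a row does not reach only later rows make up. The controller multiplies each number of a shift by 25 cm and each number of a turn by 1.5 rad. A row lasts 1/10 s, in which the tool goes at most 50 mm and 8.59 degrees, less where a joint would pass 70% of its speed; a pose out of reach is approached as far as the arm can. A call with a number of a shift or a turn outside -1 to 1 is refused whole. A call with a gripper value outside its range is refused whole. The fingers move at their own pace and stop on an object; FORCE is the grip in N (left out, the last holds). Time passes only in rows, so rows that repeat a pose let the fingers close. It gives the time, the measured TCP pose, the force, the opening and the grip force at its end, in the units of the state.
- monitor.get_obs(): the state, without advancing time (a new reading comes with each control period).
- optics.capture(name): name is "scene" or "side" or "wrist"; returns the picture (384x512x3 uint8, red, green, blue); there is no depth.
- optics.get_calibration(name): a dict with "fovy" (degrees; the focal length in pixels is half the picture's height over the tangent of half this angle, whatever the lens; pixels are square), "cx", "cy" (the principal point, pixels), "distortion" ([k1, k2, p1, p2, k3] as OpenCV has them; the pictures are not rectified), "world_to_cam" (4x4, takes a point from world to camera coordinates); the wrist camera has in their place "T_tool_cam" (4x4, takes a point from camera to tool coordinates, whose origin is the TCP and whose axes are the flange's). Camera axes: x right, y down, z forward; pixel columns grow to the right and rows downward; lengths in m; the calibration is good to about 2 mm. A picture is of the moment at which its call begins: read the wrist's pose just before it. get_calibration takes no time and is no camera call.
- bot.hand_in(): hands the job in; it is judged then, once.
The state is a dict: "t": time; "joints": joint angles; "joint_velocities": joint speeds; "joint_efforts": joint torques, N m; "tool_pos": TCP position; "tcp_rot": TCP orientation; "force": force on the tool from outside, world axes, zero at the start; "torque": the same for the moment, N m; "grip_width": opening from 0.0 (shut) to 1.0 (fully open); "gripper_force": force on a finger pad.
Only numpy, scipy, OpenCV 4.12 (cv2) and the standard library are available. Lean on these libraries where they do the work, as an engineer would, in place of code of your own. Each camera call takes 0.05 s, during which the arm holds its last target. There are 200 camera calls.

## Task

Press the red-collared filling nozzle straight down into its white spring-mounted holder until it snaps fully home, then keep hold of it and tug it straight up with a steady pull of about 12 N for a good second, to prove the catches keep it; never pull harder than 18 N. Ease it back down and let go, leaving the nozzle upright in the holder and the holder settled on its base. Handle only the nozzle, do not slam it, and leave the bowl, cake ring and jar where they are.

Things in the scene. Friction and masses are not known exactly. Their poses are not given: they have to be found in the camera images.
- nozzle_grip (a point): Middle of the nozzle's red plastic grip: an upright plain cylinder 28 mm in diameter, reaching 22 mm below to 16 mm above this point. Above it a steel cone, 22 narrowing to 10 mm in diameter, ends 38 mm above this point; below it comes a red flange 34 mm in diameter. z points up along the nozzle.
- nozzle_flange (a point): Centre of the underside of the nozzle's flange (4 mm thick), 26 mm below nozzle_grip. It starts about 13 mm above collar_top and lies on it when the nozzle is home.
- collar_top (a point): Centre of the top face of the white holder block (66 by 66 mm), at its hole; z up; 94 mm above the table at rest. Two spring catches under the block reach into the hole: pressing the nozzle past them takes roughly 6 to 15 N, they snap into its groove just before the flange lands, and then hold it against well over the test pull, with 2 to 3 mm of up-and-down play.
- block (a joint): Give of the white block on its own stiff springs, in m: 0 at rest under the nozzle's weight, positive up; 1 mm for each 4 N that the nozzle is pulled up (+) or pressed down (-), 10 mm at most either way.
- carriage (a joint): How far the blue steel plate (146 by 126 by 14 mm) that carries the block has risen on its springs, in m: 0 on its hard stop, 0.016 at most; it does not give downwards. It starts to lift at a pull of anywhere from 0 to 14 N (its weight is not known), then takes 1 N more per mm, so in a test pull it may rise 12 mm or not at all: its height does not tell the force.
- stand: White base plate, 150 by 130 by 18 mm, fixed to the table, with four guide posts 67 mm high near its corners; origin at the centre of its underside, on the table, x along its 150 mm side. The plate and block sit over its middle.
- nozzle: The nozzle as a whole, loose, 0.12 to 0.18 kg; origin at the bottom end of its shank, 58 mm below nozzle_grip. The steel shank (19 mm in diameter, 32 mm long, below the flange) has a groove for the holder's catches. It starts stood in the holder's hole, the end of its shank resting on the catches.
- bowl: Steel bowl, 110 mm across, 65 mm high, near the stand; leave it. Origin under its centre.
- cake_ring: Aluminium cake ring, 100 mm across, 50 mm high, near the stand; leave it. Origin under its centre.
- jar: Amber jar with a white cap, 64 mm across, 75 mm high, near the stand; leave it. Origin under its centre.
Not all that is in view belongs to the job. What is shaped like the stand but purple or yellow is not meant.

How it is judged:
By the outcome, as a careful person would: the job done as asked, in the order asked, and still so for the second after the job is handed in, with the robot touching nothing.
It also fails if it takes over 67 s, if anything falls off the work surface, if the arm or the gripper's body presses on something with over 40 N, if the wrist force passes 120 N, or if a joint passes its speed limit or range.

## Working session

There is one attempt and no reset: what is moved stays moved. The work goes in short steps, Python scripts to look and compute and a shell command to move; the robot and the scene stay as the last step left them, time stands still between calls to the robot, and variables do not carry over. Pictures are saved under pics/ and viewed, at most 10 in all, crops included, and the job is handed in when it is done.

```bash
mkdir -p pics; ls; python3 - <<'E'
from plant import monitor, optics, bot
import cv2,numpy as np
for n in("scene","side"):
    cv2.imwrite(f"pics/{n}0.png",cv2.resize(optics.capture(n)[...,::-1],(800,600)))
    c=optics.get_calibration(n);print(n,c)
print(optics.get_calibration("wrist"));print(monitor.get_obs())
E
```

```text
pics
scene {'fovy': 51.27703178762155, 'cx': 265.1197635166917, 'cy': 190.686158186105, 'distortion': array([-0.12580748,  0.        ,  0.        ,  0.        ,  0.        ]), 'world_to_cam': array([[-0.86703816,  0.49813089,  0.01050914,  0.45350311],
       [ 0.30214334,  0.54244315, -0.78387807, -0.04697066],
       [-0.39617449, -0.67647693, -0.62082585,  1.16737315],
       [ 0.        ,  0.        ,  0.        ,  1.        ]])}
side {'fovy': 56.845004791216596, 'cx': 250.7614861746364, 'cy': 195.59578899776818, 'distortion': array([-0.06889232,  0.        ,  0.        ,  0.        ,  0.        ]), 'world_to_cam': array([[-0.97572549, -0.21833783, -0.01698094,  0.50933081],
       [-0.15621488,  0.748251  , -0.64476147,  0.1537062 ],
       [ 0.15348183, -0.62645753, -0.76419519,  0.96673072],
       [ 0.        ,  0.        ,  0.        ,  1.        ]])}
{'fovy': 70.76049360493333, 'cx': 249.1402275548071, 'cy': 189.88130795599335, 'distortion': array([-0.06083207,  0.        ,  0.        ,  0.        ,  0.        ]), 'T_tool_cam': array([[-1.65986355e-03, -9.59099399e-01, -2.8
[... 299 characters left out ...]
': 0.1, 'joints': array([ 1.14986009e+00,  3.59452877e-01,  1.51136578e+00,  5.59940664e-06,
        1.27251703e+00, -1.15099707e-01]), 'joint_velocities': array([-0.00021303, -0.00344242, -0.00308519,  0.00133073, -0.00070394,
       -0.001432  ]), 'joint_efforts': array([ 1.83157831e-04, -5.28646731e+01, -2.79351085e+01, -3.55202901e-04,
        4.99199872e-03, -4.72171439e-05]), 'tool_pos': array([0.18040543, 0.57158719, 0.24450996]), 'tcp_rot': array([-2.33375717e-04,  1.52323745e-01,  9.88330267e-01, -8.39693826e-04]), 'force': array([-0.24165629,  0.05252479,  0.2662115 ]), 'torque': array([-0.06532606,  0.00631078,  0.0057795 ]), 'gripper_force': 0.0, 'grip_width': 1.0002110885085098}
```

View pics/scene0.png

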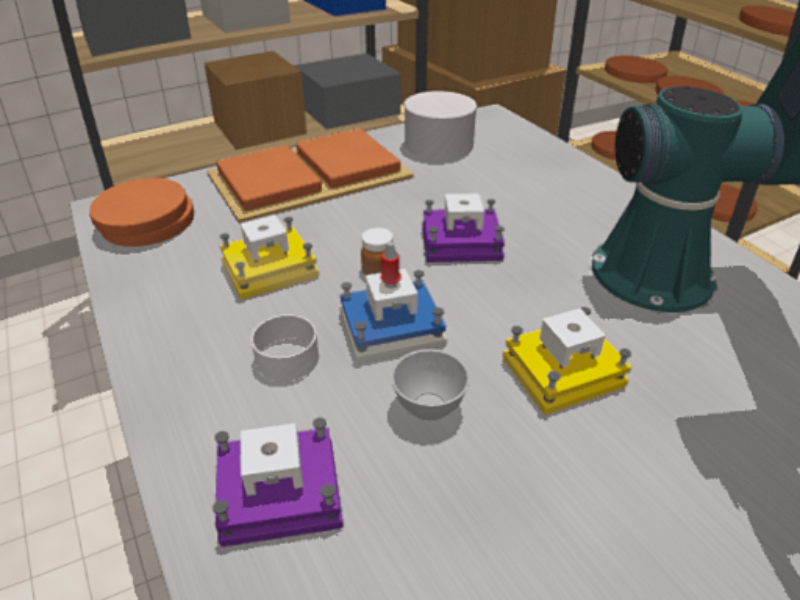

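View pics/side0.png

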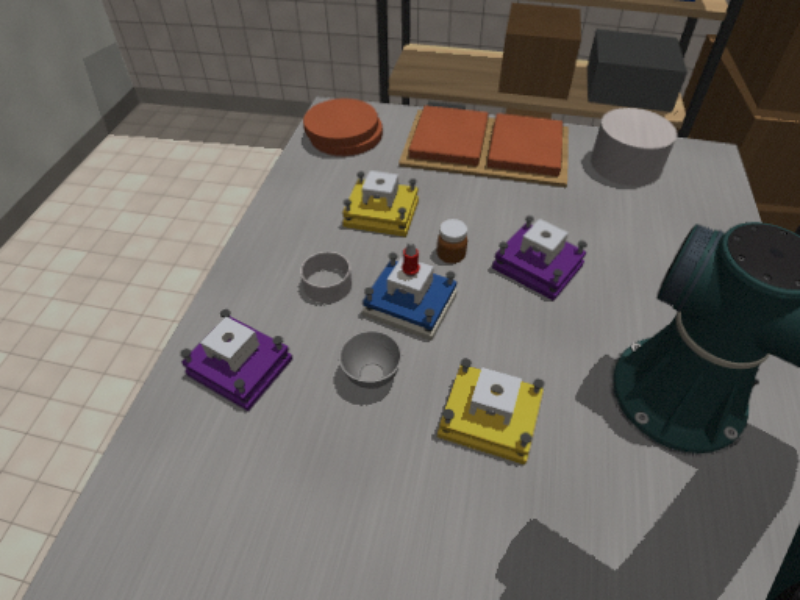

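The holder meant is the blue-plate one on a white base, with the red nozzle at scene (390,268) and side (411,262). The purple ones at scene (463,225) and (275,480) and the yellow ones at (268,255) and (567,355) are decoys with no nozzle. Next I'll confirm this in an enlarged crop and triangulate.

```bash
cat > h.py <<'E'
from plant import monitor, optics, bot
import cv2,numpy as np
from scipy.spatial.transform import Rotation as R
def cam(n,obs=None):
    c=optics.get_calibration(n); f=192/np.tan(np.radians(c["fovy"])/2)
    K=np.array([[f,0,c["cx"]],[0,f,c["cy"]],[0,0,1]])
    if n=="wrist":
        T=np.eye(4);q=obs["tcp_rot"];T[:3,:3]=R.from_quat([q[1],q[2],q[3],q[0]]).as_matrix();T[:3,3]=obs["tool_pos"]
        W=np.linalg.inv(T@c["T_tool_cam"])
    else: W=c["world_to_cam"]
    return K,c["distortion"],W
def tri(obsv):  # [(cam,(u,v))]
    A=[]
    for (K,d,W),p in obsv:
        x,y=cv2.undistortPoints(np.array([[p]],float),K,d)[0,0]
        A+=[x*W[2]-W[0],y*W[2]-W[1]]
    A=np.array(A);return np.linalg.lstsq(A[:,:3],-A[:,3],rcond=None)[0]
def proj(cm,P):
    K,d,W=cm;return cv2.projectPoints(np.atleast_2d(np.array(P,float)),cv2.Rodrigues(W[:3,:3])[0],W[:3,3],K,d)[0][:,0]
def atz(cm,p,z):
    K,d,W=cm;x,y=cv2.undistortPoints(np.array([[p]],float),K,d)[0,0]
    r=W[:3,:3].T@[x,y,1];o=-W[:3,:3].T@W[:3,3];return o+r*(z-o[2])/r[2]
def red(im):
    h=cv2.cvtColor(im,cv2.COLOR_RGB2HSV)
    return (((h[...,0]<4)|(h[...,0]>172))&(h[...,1]>190)&(h[...,2]>90)).astype(np.uint8)
E
python3 - <<'E'
from h import *
S=optics.capture("scene");D=optics.capture("side")
a=S[140:240,200:300];b=D[140:240,215:315]
cv2.imwrite("pics/crop1.png",cv2.resize(np.hstack([a,b])[...,::-1],(800,400),interpolation=cv2.INTER_CUBIC))
for n,I in(("scene",S),("side",D)):
    m=red(I);k,l,s,c=cv2.connectedComponentsWithStats(m)
    print(n,[(s[i],c[i]) for i in range(1,k) if s[i][4]>20])
E
```

```text
scene [(array([245, 165,  10,   7,  34], dtype=int32), array([249.64705882, 167.58823529]))]
side []
```

View pics/crop1.png

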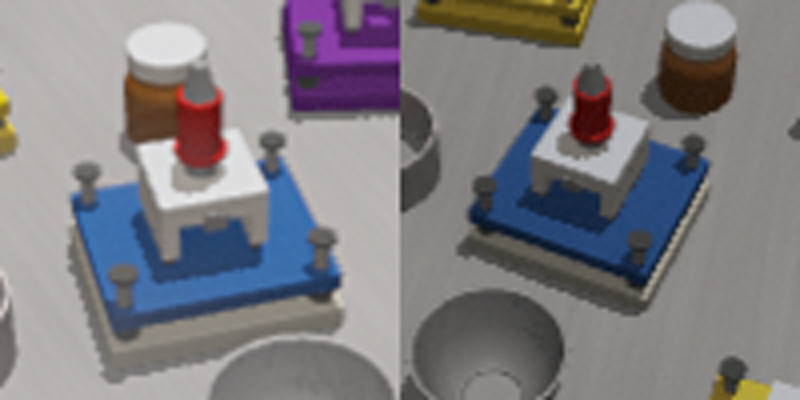

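The crop shows the red nozzle standing on the white block, blue plate and white base, so this is the one. In crop pixels the tip is at scene (201,62) and side (593,66), and the middle of the grip is at scene (200,122) and side (592,102).

```bash
python3 - <<'E'
from h import *
a,b=cam("scene"),cam("side")
s=lambda x,y:(200+x/4-.4,140+y/4-.4)
d=lambda x,y:(215+(x-400)/4-.4,140+y/4-.4)
print("tip",tri([(a,s(201,64)),(b,d(593,67))]),"grip",tri([(a,s(200,122)),(b,d(592,104))]))
for n,p in dict(L=(140,150),BR=(237,132),R=(268,182),F=(152,208)).items(): print("s",n,atz(a,s(*p),.094))
for n,p in dict(L=(533,152),B=(567,102),R=(648,122),F=(617,175)).items(): print("d",n,atz(b,d(*p),.094))
for n,p,q in (("jar",(165,40),(700,22)),): print(n,tri([(a,s(*p)),(b,d(*q))]))
print("bowl rim",atz(b,(370*.64,352*.64),.065), "ring",atz(b,(326*.64,270*.64),.05))
o=monitor.get_obs();print(R.from_quat(np.roll(o["tcp_rot"],-1)).as_matrix().round(3))
E
```

```text
tip [ 0.50748822 -0.10060344  0.16877312] grip [ 0.50824905 -0.10331333  0.12765765]
s L [ 0.53297589 -0.1364902   0.094     ]
s BR [ 0.47119167 -0.12391046  0.094     ]
s R [ 0.47997116 -0.06978672  0.094     ]
s F [ 0.55249569 -0.08133085  0.094     ]
d L [ 0.54692558 -0.08000714  0.094     ]
d B [ 0.5334419  -0.13505062  0.094     ]
d R [ 0.47055851 -0.12677038  0.094     ]
d F [ 0.48314374 -0.07030206  0.094     ]
jar [ 0.45116465 -0.26228764  0.07826896]
bowl rim [0.5435562  0.07103538 0.065     ] ring [ 0.68154106 -0.11507896  0.05      ]
[[-0.954  0.301 -0.   ]
 [ 0.301  0.954 -0.001]
 [ 0.    -0.001 -1.   ]]
```

```bash
python3 -m inch '[[0.3,0.08,-0.17,0,0],[0.3,0.16,-0.34,0,0],[0.3,0.25,-0.51,0,0],[0.3,0.33,-0.68,0,0],[0.3,0.42,-0.85,0,0],[0.3,0.44,-0.9,0,0]]'; python3 -m inch '[[0.3,0.08,-0.17,0,0],[0.3,0.16,-0.34,0,0],[0.3,0.25,-0.51,0,0],[0.3,0.33,-0.68,0,0],[0.3,0.42,-0.85,0,0],[0.3,0.44,-0.9,0,0]]'; python3 -m inch '[[0.3,0.08,-0.17,0,0],[0.3,0.16,-0.34,0,0],[0.3,0.25,-0.51,0,0],[0.3,0.33,-0.68,0,0],[0.3,0.42,-0.85,0,0],[0.3,0.43,-0.9,0,0],[0.3,0.43,-0.9,0,0],[0.3,0.43,-0.9,0,0]]'
python3 - <<'E'
from h import *
o=monitor.get_obs();I=optics.capture("wrist");c=cam("wrist",o)
cv2.imwrite("pics/w1.png",cv2.resize(I[...,::-1],(800,600)))
print(o["t"],o["tool_pos"],o["tcp_rot"],o["force"],o["grip_width"])
print("expected tip/grip px*1.5625",proj(c,[[.508,-.1025,.171],[.508,-.1025,.133],[.508,-.1025,.094]])*1.5625)
E
```

```text
t: 0.8
tool_pos: [0.2916, 0.3436, 0.2451]
tcp_rot: [0.0, 0.154, 0.988, -0.001]
force: [-0.1, 1.5, -0.3]
grip_width: 0.699
gripper_force: 0.0
t: 1.4
tool_pos: [0.4031, 0.1191, 0.2456]
tcp_rot: [0.001, 0.154, 0.988, -0.0]
force: [-0.5, 0.7, -0.8]
grip_width: 0.698
gripper_force: 0.0
t: 2.2
tool_pos: [0.5073, -0.1017, 0.2448]
tcp_rot: [-0.001, 0.152, 0.988, 0.0]
force: [-0.0, 0.8, 0.9]
grip_width: 0.698
gripper_force: 0.0
2.2 [ 0.50732    -0.1017203   0.24483983] [-8.56169148e-04  1.52473924e-01  9.88307001e-01  4.90510499e-04] [-0.0186525   0.8379602   0.91349373] 0.6981926944412782
expected tip/grip px*1.5625 [[386.93572285 321.80188744]
 [387.158525   300.09229354]
 [387.32891821 283.53333841]]
```

View pics/w1.png

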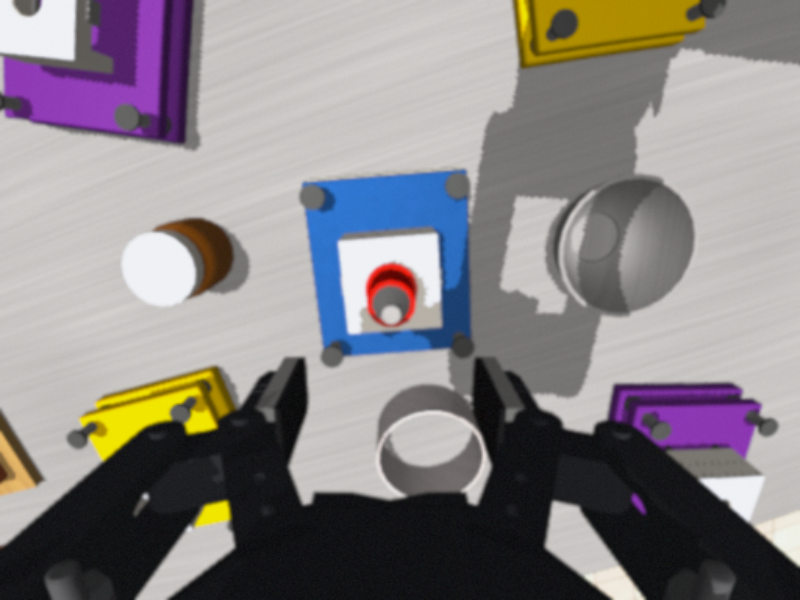

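```bash
python3 - <<'E'
from h import *
o=monitor.get_obs();c=cam("wrist",o);s=.64
for z in(.171,.165):print("tip",atz(c,(391*s,315*s),z))
P=np.array([atz(c,(u*s,v*s),.094) for u,v in((338,238),(437,230),(442,328),(347,333))]);print(P,P.mean(0))
# fit nozzle circle features: flange ring outer ellipse approx 367..416
print("flange px for centre guess",proj(c,[[.508+.017*np.cos(t),-.1025+.017*np.sin(t),.109] for t in(0,1.57,3.14,4.71)])/s)
E
```

```text
tip [ 0.50506585 -0.09898697  0.171     ]
tip [ 0.50702759 -0.09956989  0.165     ]
[[ 0.46838906 -0.12371373  0.094     ]
 [ 0.48309788 -0.05983731  0.094     ]
 [ 0.55031941 -0.07517564  0.094     ]
 [ 0.53364699 -0.14009551  0.094     ]] [ 0.50886334 -0.09970555  0.094     ]
flange px for centre guess [[394.48488096 313.4438019 ]
 [411.80397549 282.01687065]
 [378.57092936 265.13617545]
 [361.72196238 297.25968045]]
```

```bash
python3 -m inch '[[0.3,0,0.003,-0.1,0],[0.3,0,0.003,-0.2,0],[0.3,0,0.003,-0.3,0],[0.3,0,0.003,-0.36,0],[0.3,0,0.003,-0.42,0],[0.3,0,0.003,-0.44,0],[0.3,0,0.003,-0.46,0],[0.3,0,0.003,-0.46,0],[0.3,0,0.003,-0.46,0],[0.3,0,0.003,-0.46,0]]' 60
python3 - <<'E'
from h import *
A=optics.capture("wrist");B=optics.capture("side")[130:230,215:315]
cv2.imwrite("pics/w2.png",np.hstack([cv2.resize(A,(400,300)),cv2.resize(B,(300,300),interpolation=cv2.INTER_CUBIC)])[...,::-1])
E
```

```text
t: 3.25
tool_pos: [0.5086, -0.1022, 0.131]
tcp_rot: [0.001, 0.152, 0.988, -0.0]
force: [0.8, -0.4, 0.4]
grip_width: 0.7
gripper_force: 0.0
```

View pics/w2.png

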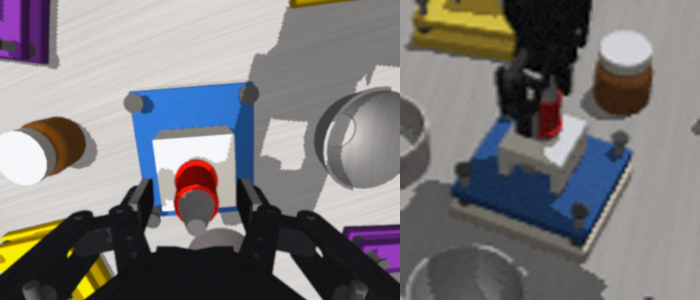

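The nozzle sits midway between the pads: nozzle at column 197, fingers at about 145 and 250. Closing now.

```bash
python3 -m inch '[[0.5,0,0,0,0],[0.6,0,0,0,0],[0.64,0,0,0,0],[0.68,0,0,0,0],[0.72,0,0,0,0],[1,0,0,0,0],[1,0,0,0,0],[1,0,0,0,0],[1,0,0,0,0],[1,0,0,0,0]]' 60; python3 -m inch '[[1,0,0,0,0],[1,0,0,0,0],[1,0,0,0,0]]'
```

```text
t: 4.35
tool_pos: [0.5082, -0.102, 0.1303]
tcp_rot: [0.0, 0.152, 0.988, 0.0]
force: [1.1, 1.7, 0.1]
grip_width: 0.309
gripper_force: 58.9
t: 4.65
tool_pos: [0.5082, -0.1021, 0.1303]
tcp_rot: [0.0, 0.152, 0.988, -0.0]
force: [0.5, 2.4, 1.1]
grip_width: 0.314
gripper_force: 58.9
```

```bash
python3 -m inch '[[1,0,0.002,-0.004,0],[1,0,0.002,-0.008,0],[1,0,0.002,-0.012,0],[1,0,0.002,-0.016,0],[1,0,0.002,-0.02,0],[1,0,0.002,-0.024,0],[1,0,0.002,-0.024,0],[1,0,0.002,-0.024,0]]';python3 -m inch '[[1,0,0,-0.002,0],[1,0,0,-0.004,0],[1,0,0,-0.006,0],[1,0,0,-0.008,0],[1,0,0,-0.008,0]]';python3 -m inch '[[1,0,0,-0.002,0],[1,0,0,-0.004,0],[1,0,0,-0.006,0],[1,0,0,-0.008,0],[1,0,0,-0.008,0]]'
```

```text
t: 5.45
tool_pos: [0.5084, -0.1017, 0.1242]
tcp_rot: [0.0, 0.152, 0.988, -0.0]
force: [1.9, -0.0, -0.9]
grip_width: 0.316
gripper_force: 59.0
t: 5.95
tool_pos: [0.5084, -0.1017, 0.1223]
tcp_rot: [0.0, 0.152, 0.988, -0.0]
force: [2.4, 0.4, 2.5]
grip_width: 0.316
gripper_force: 59.0
t: 6.45
tool_pos: [0.5084, -0.1017, 0.1203]
tcp_rot: [0.0, 0.152, 0.988, -0.0]
force: [3.5, -0.5, 2.1]
grip_width: 0.31
gripper_force: 59.0
```

```bash
for i in 1; do :; done; python3 -m inch '[[1,0.002,0,-0.002,0],[1,0.003,0,-0.004,0],[1,0.003,0,-0.004,0]]';python3 -m inch '[[1,0,0,-0.002,0],[1,0,0,-0.004,0],[1,0,0,-0.004,0]]';python3 -m inch '[[1,0,0,-0.002,0],[1,0,0,-0.004,0],[1,0,0,-0.004,0]]';python3 -m inch '[[1,0,0,-0.002,0],[1,0,0,-0.004,0],[1,0,0,-0.004,0]]'
```

```text
t: 6.75
tool_pos: [0.5086, -0.1016, 0.119]
tcp_rot: [-0.0, 0.152, 0.988, -0.0]
force: [2.8, -1.0, -0.8]
grip_width: 0.31
gripper_force: 59.2
t: 7.05
tool_pos: [0.5087, -0.1016, 0.1183]
tcp_rot: [-0.0, 0.152, 0.988, -0.0]
force: [1.6, -0.6, 3.1]
grip_width: 0.309
gripper_force: 59.2
t: 7.35
tool_pos: [0.5088, -0.1016, 0.1174]
tcp_rot: [-0.0, 0.152, 0.988, -0.0]
force: [1.3, -0.4, 5.1]
grip_width: 0.314
gripper_force: 59.4
t: 7.65
tool_pos: [0.5088, -0.1016, 0.1166]
tcp_rot: [-0.0, 0.152, 0.988, -0.0]
force: [0.0, -0.0, 7.6]
grip_width: 0.312
gripper_force: 59.7
```

```bash
python3 -m inch '[[1,0,0,-0.002,0],[1,0,0,-0.004,0],[1,0,0,-0.004,0]]';python3 -m inch '[[1,0,0,-0.002,0],[1,0,0,-0.004,0],[1,0,0,-0.004,0]]';python3 -m inch '[[1,0,0,-0.002,0],[1,0,0,-0.004,0],[1,0,0,-0.004,0]]'
python3 - <<'E'
from h import *
f=[]
for n in("side","scene"):
    I=optics.capture(n);f.append(monitor.get_obs()["force"])
    x0,y0=(215,130) if n=="side" else(200,135)
    a=I[y0:y0+100,x0:x0+100];b=cv2.resize(a,(400,400),interpolation=cv2.INTER_CUBIC);B=b if n=="side" else np.hstack([B,b])
cv2.imwrite("pics/p1.png",B[...,::-1]);print(f)
E
```

```text
t: 7.95
tool_pos: [0.5089, -0.1017, 0.1159]
tcp_rot: [0.0, 0.152, 0.988, -0.0]
force: [0.3, -0.0, 10.9]
grip_width: 0.309
gripper_force: 60.0
t: 8.25
tool_pos: [0.509, -0.1017, 0.1152]
tcp_rot: [0.0, 0.152, 0.988, -0.0]
force: [-0.9, 0.2, 13.4]
grip_width: 0.314
gripper_force: 60.3
t: 8.55
tool_pos: [0.509, -0.1017, 0.1144]
tcp_rot: [0.0, 0.152, 0.988, -0.0]
force: [-0.8, 0.4, 15.7]
grip_width: 0.311
gripper_force: 60.6
[array([-1.34103924,  0.76337095, 16.1194334 ]), array([-1.62438718, -0.59480482, 15.67547241])]
```

View pics/p1.png

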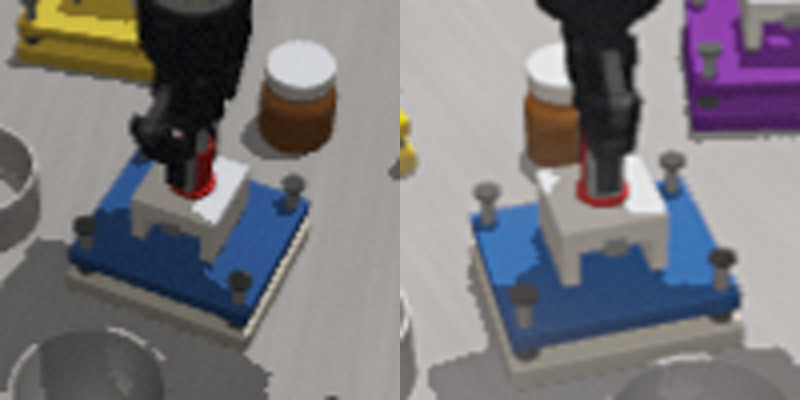

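```bash
python3 -m inch '[[1,0,0,-0.002,0],[1,0,0,-0.004,0],[1,0,0,-0.006,0],[1,0,0,-0.006,0],[1,0,0,-0.006,0]]';python3 -m inch '[[1,0,0,0.006,0],[1,0,0,0.012,0],[1,0,0,0.018,0],[1,0,0,0.018,0]]';python3 -m inch '[[1,0,0,0.004,0],[1,0,0,0.008,0],[1,0,0,0.008,0]]';python3 -m inch '[[1,0,0,0.004,0],[1,0,0,0.004,0]]';python3 -m inch '[[1,0,0,0.004,0],[1,0,0,0.004,0]]'
```

```text
t: 9.15
tool_pos: [0.5091, -0.1017, 0.1134]
tcp_rot: [0.0, 0.152, 0.988, -0.0]
force: [-2.4, 1.5, 19.7]
grip_width: 0.309
gripper_force: 61.0
t: 9.55
tool_pos: [0.5088, -0.1016, 0.1169]
tcp_rot: [0.0, 0.152, 0.988, -0.0]
force: [0.4, -0.1, 7.8]
grip_width: 0.31
gripper_force: 60.2
t: 9.85
tool_pos: [0.5087, -0.1016, 0.1183]
tcp_rot: [-0.0, 0.152, 0.988, -0.0]
force: [1.2, -1.7, 2.4]
grip_width: 0.307
gripper_force: 59.6
t: 10.05
tool_pos: [0.5087, -0.1016, 0.119]
tcp_rot: [-0.0, 0.152, 0.988, -0.0]
force: [1.9, -1.5, 0.2]
grip_width: 0.315
gripper_force: 59.4
t: 10.25
tool_pos: [0.5087, -0.1015, 0.12]
tcp_rot: [-0.0, 0.152, 0.988, 0.0]
force: [2.9, -0.9, -2.2]
grip_width: 0.308
gripper_force: 59.1
```

```bash
python3 -m inch '[[1,0,0,0.004,0],[1,0,0,0.004,0]]';python3 -m inch '[[1,0,0,0.004,0],[1,0,0,0.004,0]]';python3 -m inch '[[1,0,0,0.004,0],[1,0,0,0.004,0]]';python3 -m inch '[[1,0,0,0.002,0],[1,0,0,0.002,0]]'
```

```text
t: 10.45
tool_pos: [0.5086, -0.1015, 0.1211]
tcp_rot: [-0.0, 0.152, 0.988, 0.0]
force: [2.0, -0.8, -4.1]
grip_width: 0.307
gripper_force: 59.1
t: 10.65
tool_pos: [0.5086, -0.1015, 0.122]
tcp_rot: [-0.0, 0.152, 0.988, 0.0]
force: [2.6, -1.4, -6.4]
grip_width: 0.311
gripper_force: 59.3
t: 10.85
tool_pos: [0.5086, -0.1015, 0.1229]
tcp_rot: [-0.0, 0.152, 0.988, 0.0]
force: [3.2, -0.5, -9.6]
grip_width: 0.312
gripper_force: 59.4
t: 11.05
tool_pos: [0.5086, -0.1015, 0.1235]
tcp_rot: [-0.0, 0.152, 0.988, 0.0]
force: [3.7, -1.5, -11.3]
grip_width: 0.308
gripper_force: 59.5
```

```bash
python3 -m inch '[[1,-0.002,0,0.001,0],[1,-0.002,0,0.001,0]]'; python3 - <<'E'
from h import *
f=[]
for i in range(5):
    optics.capture("side");f.append(monitor.get_obs()["force"][2].round(1))
print(f)
E
```

```text
t: 11.25
tool_pos: [0.5085, -0.1015, 0.124]
tcp_rot: [0.0, 0.152, 0.988, 0.0]
force: [4.6, 0.3, -12.0]
grip_width: 0.311
gripper_force: 59.6
[np.float64(-12.1), np.float64(-10.2), np.float64(-11.9), np.float64(-10.9), np.float64(-10.2)]
```

```bash
python3 -m inch '[[1,0.004,0,0.002,0],[1,0.004,0,0.002,0],[1,0.004,0,0.002,0],[1,0.004,0,0.002,0],[1,0.004,0,0.002,0]]'; python3 - <<'E'
from h import *
f=[]
for i in range(8):
    optics.capture("side");f.append(monitor.get_obs()["force"])
print(np.round(f,1).mean(0),np.round(f,1)[:,2])
E
python3 -m inch '[[1,0,0,0,0],[1,0,0,0,0],[1,0,0,0,0],[1,0,0,0,0],[1,0,0,0,0],[1,0,0,0,0],[1,0,0,0,0],[1,0,0,0,0],[1,0,0,0,0],[1,0,0,0,0]]'
python3 - <<'E'
from h import *
f=[]
for i in range(8):
    n="side" if i%2 else "scene"
    I=optics.capture(n);f.append(monitor.get_obs()["force"][2].round(1))
    if i<2:
        x0,y0=(215,130) if n=="side" else(200,135)
        b=cv2.resize(I[y0:y0+100,x0:x0+100],(400,400),interpolation=cv2.INTER_CUBIC);B=b if i==0 else np.hstack([b,B])
cv2.imwrite("pics/p2.png",B[...,::-1]);print(f)
E
```

```text
t: 12.0
tool_pos: [0.5088, -0.1015, 0.1243]
tcp_rot: [-0.001, 0.152, 0.988, -0.0]
force: [0.4, -0.1, -12.3]
grip_width: 0.311
gripper_force: 59.6
[  0.475   -0.625  -11.3125] [-10.9 -11.2 -12.2 -10.8 -11.2 -11.4 -10.9 -11.9]
t: 13.4
tool_pos: [0.5091, -0.1016, 0.1244]
tcp_rot: [-0.0, 0.152, 0.988, -0.0]
force: [-1.9, -0.3, -11.4]
grip_width: 0.308
gripper_force: 59.6
[np.float64(-11.2), np.float64(-11.9), np.float64(-10.5), np.float64(-12.2), np.float64(-11.7), np.float64(-12.0), np.float64(-11.4), np.float64(-10.6)]
```

View pics/p2.png

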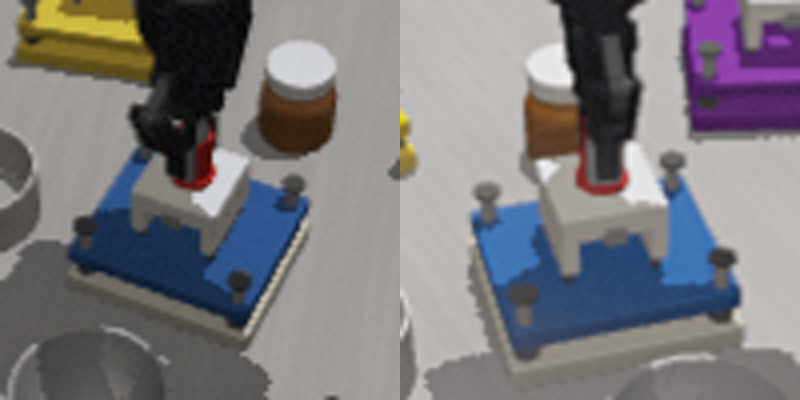

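The block has risen about 3 mm with the nozzle while the plate stays down, so the catches are holding. The pull reads about 11.4 N, so I'll bring it just above 12 N and hold it there.

```bash
python3 -m inch '[[1,-0.001,0,0.002,0],[1,-0.001,0,0.002,0],[1,-0.001,0,0.002,0],[1,-0.001,0,0.002,0],[1,-0.001,0,0.002,0]]'; python3 - <<'E'
from h import *
f=[]
for i in range(20):
    optics.capture("side");f.append(monitor.get_obs()["force"])
print(np.round(f,1).mean(0),np.round(f,1)[:,2])
E
```

```text
t: 14.3
tool_pos: [0.5091, -0.1016, 0.125]
tcp_rot: [-0.0, 0.152, 0.988, -0.0]
force: [-1.7, -0.7, -12.3]
grip_width: 0.314
gripper_force: 59.6
[ -2.16   -0.09  -11.745] [-11.5 -11.7 -11.4 -11.1 -12.  -11.7 -11.7 -12.2 -11.4 -12.  -10.9 -12.1
 -11.7 -11.4 -11.6 -12.6 -12.1 -11.5 -12.2 -12.1]
```

```bash
python3 -m inch '[[1,-0.002,0,0.002,0],[1,-0.002,0,0.004,0],[1,-0.002,0,0.004,0],[1,-0.002,0,0.004,0],[1,-0.002,0,0.004,0]]'; python3 - <<'E'
from h import *
f=[]
for i in range(26):
    optics.capture("side");f.append(monitor.get_obs()["force"])
print(np.round(f,1).mean(0),np.round(f,1)[:,2].min(),np.round(f,1)[:,2].max(),monitor.get_obs()["tool_pos"])
E
```

```text
t: 15.8
tool_pos: [0.5089, -0.1016, 0.1261]
tcp_rot: [0.0, 0.152, 0.988, -0.0]
force: [-1.3, 0.4, -13.1]
grip_width: 0.311
gripper_force: 59.7
[  0.54230769   1.16923077 -12.71153846] -13.4 -12.0 [ 0.50876951 -0.10161576  0.12605995]
```

```bash
python3 -m inch '[[1,0,0,-0.002,0],[1,0,0,-0.005,0],[1,0,0,-0.008,0],[1,0,0,-0.011,0],[1,0,0,-0.014,0],[1,0,0,-0.017,0],[1,0,0,-0.02,0],[1,0,0,-0.023,0],[1,0,0,-0.026,0],[1,0,0,-0.029,0],[1,0,0,-0.031,0],[1,0,0,-0.031,0],[1,0,0,-0.031,0]]'
```

```text
t: 18.4
tool_pos: [0.5094, -0.1021, 0.1187]
tcp_rot: [0.001, 0.152, 0.988, -0.0]
force: [1.4, -0.5, 1.7]
grip_width: 0.308
gripper_force: 60.6
```

```bash
python3 -m inch '[[0.66,0,0,0,0],[0.6,0,0,0,0],[0.5,0,0,0,0],[0.4,0,0,0,0],[0.3,0,0,0,0],[0.3,0,0,0,0]]';python3 -m inch '[[0.3,0,0,0.02,0],[0.3,0,0,0.06,0],[0.3,0,0,0.12,0],[0.3,0,0,0.2,0],[0.3,0,0,0.3,0],[0.3,0,0,0.4,0],[0.3,0,0,0.5,0],[0.3,0,0,0.5,0],[0.3,0,0,0.5,0],[0.3,0,0,0.5,0],[0.3,0,0,0.5,0]]'
python3 - <<'E'
from h import *
for n in("side","scene"):
    I=optics.capture(n)
    x0,y0=(215,130) if n=="side" else(200,135)
    b=cv2.resize(I[y0:y0+100,x0:x0+100],(400,400),interpolation=cv2.INTER_CUBIC);B=b if n=="side" else np.hstack([B,b])
cv2.imwrite("pics/p3.png",B[...,::-1])
a,b=cam("scene"),cam("side")
for z in(.158,.171):print(z,(proj(b,[[.508,-.102,z]])-[215,130])*4,(proj(a,[[.508,-.102,z]])-[200,135])*4+[400,0])
E
```

```text
t: 19.0
tool_pos: [0.5086, -0.1016, 0.1182]
tcp_rot: [-0.0, 0.152, 0.988, -0.0]
force: [-0.1, -0.3, 0.3]
grip_width: 0.699
gripper_force: 0.0
t: 20.1
tool_pos: [0.5078, -0.1013, 0.2422]
tcp_rot: [-0.001, 0.152, 0.988, 0.0]
force: [-0.0, -0.3, -0.2]
grip_width: 0.7
gripper_force: 0.0
0.158 [[190.76908097 113.33522383]] [[598.8865324   98.77237749]]
0.171 [[190.92680533  99.69223116]] [[598.60177438  80.19343189]]
```

View pics/p3.png

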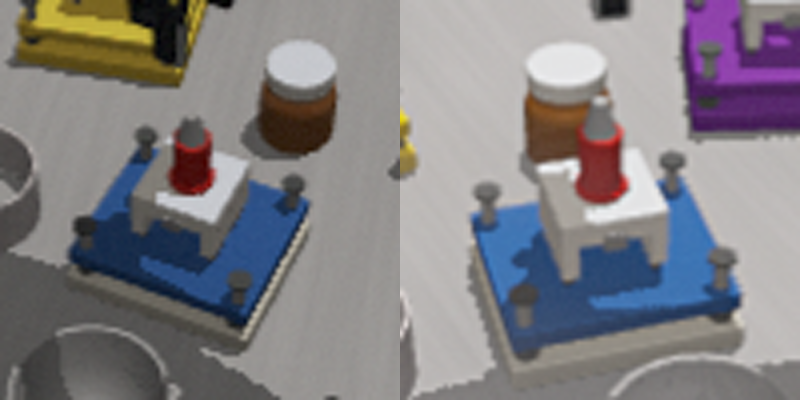

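The nozzle stands upright with its flange on the block. Its tip is at side (191,118) and scene (600,98), which matches the home height of 0.158 m, and the gripper is well clear.

```bash
python3 -c "from plant import bot;print(bot.hand_in())"
```

```text
the job is handed in; nothing more can be done
None
```

The nozzle is pressed home. It held under a steady upward pull of about 12–13 N for well over a second, with no reading above 13.4 N. It was then eased down and released, standing upright in its settled holder, and the job is handed in.

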